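Shuttle a battery pack to the test contacts with the lock button held down

ROBOT

A 6-joint arm with a two-finger parallel gripper is mounted at the origin on a cart in front of the work surface, level with it; the furniture and walls round the work are solid. World frame = base frame: x ahead of the robot, y to its left, z up, the work surface at z = 0. Lengths are in m, angles in rad, forces in N, time in s.
With the tool pointing down it reaches from about 0.3 to 0.875 m from the base axis. Payload 6.4 kg.
Tool frame: the origin (TCP) lies at the centre of the arm's flange, where the gripper is bolted on; the fingertips stand 173 mm ahead of it and the grasp point (between the pads) lies 155 mm ahead of it; z points along the fingers, y is the line along which they close (so a half turn about z gives the same grasp; the last joint's range is limited). The gripper opens to 85 mm and grips with 20 to 120 N. Pads are 22 mm wide; open, the fingers measure 114 mm over their backs; the gripper's body (76 mm by 85 mm) begins 54 mm behind the grasp point. The pads swing forward as they close: fully open they stand 13 mm farther back than shut.
Start: joints at [1.121, 0.181, 1.607, -0, 1.354, -0.206], TCP at [0.139, 0.558, 0.405] pointing down, gripper open.
Joint ranges: [-2.99, 2.99], [-0.89, 2.07], [0.3, 2.58], [-1.14, 4.28], [0, 2.63], [-3.12, 3.12]. Speed limits (rad/s): [2.57, 2.57, 3.01, 3.14, 3.14, 3.14].

INTERFACE

Orientations are given as a unit quaternion [x, y, z, w].
In Python, from bench import ctrl gives the robot as it stands. The module is installed in compiled form; this text tells all that it offers.
- The arm moves only by the shell command python3 -m handwheel 'ROWS' [FORCE]. ROWS is JSON, a list of rows, each an object of numbers: "dx", "dy", "dz": the shift along the tool's x, y, z each as a share of 0.4 m, from -1 to 1; "wx", "wy", "wz": the turn, a rotation vector about the tool's x, y, z each as a share of pi rad, from -1 to 1; "claw": the opening, from 0 (shut) to 1 (fully open). In form: [{"dx": .., "dy": .., "dz": .., "wx": .., "wy": .., "wz": .., "claw": ..}, ...]. A call has 1 to 10 rows; each row is the pose to reach, as a shift and turn from the pose commanded when the call began, along the tool's axes at that moment, turning the shorter way round; what a row does not reach only later rows make up. A row lasts 1/12 s, in which the tool goes at most 41.7 mm and 7.16 degrees, less where a joint would pass 70% of its speed; a pose out of reach is approached as far as the arm can. A call with a number of a shift or a turn outside -1 to 1 is refused whole. A call with a gripper value outside its range is refused whole. The fingers move at their own pace and stop on an object; FORCE is the grip in N (left out, the last holds). Time passes only in rows, so rows that repeat a pose let the fingers close. It gives the time, the measured TCP pose, the force, the opening and the grip force at its end, in the units of the state.
- ctrl.state(): the state, without advancing time (a new reading comes with each control period).
- ctrl.camera(name): name is "scene" or "top" or "wrist"; returns (picture, depth): 384x512x3 uint8, blue, green, red; 384x512 float32, m along the optical axis (not along the pixel's ray), 0 where there is no reading.
- ctrl.get_calibration(name): a dict with "fx", "fy", "cx", "cy" (pixels), "k1" (the pictures are not rectified: a ray, as slopes to the right and down, at radius r is drawn at 1 + k1 r^2 times it, then the intrinsics apply), "view" (4x4, takes a point from world to camera coordinates). Camera axes: x right, y down, z forward; pixel columns grow to the right and rows downward; lengths in m; the calibration is good to about 2 mm. A picture is of the moment at which its call begins: read the wrist's pose just before it. get_calibration takes no time and is no camera call; for the wrist camera it gives the pose at the moment of the call.
- ctrl.sign_off(): hands the job in; it is judged then, once.
The state is a dict: "t": time; "qpos": joint angles; "qd": joint speeds; "joint_efforts": joint torques, N m; "tcp_pos": TCP position; "ee_rot": TCP orientation; "wrist_force": force on the tool from outside, world axes, zero at the start; "wrist_torque": the same for the moment, N m; "gripper_width": finger opening in m; "grip_force": force on a finger pad.
Only numpy, scipy, OpenCV 4.12 (cv2) and the standard library are available. Lean on these libraries where they do the work, as an engineer would, in place of code of your own. Each camera call takes 0.05 s, during which the arm holds its last target. There are 200 camera calls.

TASK

Send the battery pack to the test contacts: press the lock button on the shuttle's carriage fully down with your fingertips and, keeping it down all the way, push the carriage along its rails to the end stop at the contact head. Then let the button spring back up so that the carriage is locked there, and move clear. Nothing is to be gripped or lifted: the pack stays lying in its nest, and the other things around the shuttle are left where they are.

Things in the scene. Friction and masses are not known exactly. Their poses are not given: they have to be found in the camera images.
- shuttle_base: Fixed slide unit bolted to the bench, 260 x 110 mm: flat aluminium plate with two steel rods along its length, a low grey block (23 mm high, with screw heads 26 mm) at the rear end and a black contact head (55 mm high) at the front end. Origin: centre of the plate's underside, on the bench. Its x axis runs along the rods from the rear block to the contact head: that is the way the carriage slides. z is up.
- carriage (a joint): Travel of the carriage along the base's x axis in m: 0 = start (rear), 0.09 = end stop at the contact head. The carriage is 136 x 80 mm; its rear part is a low deck (top 37 mm above the bench) with the lock button, then comes an upright push wall across its whole width, then the nest with the pack. It moves only while the button is down; it then needs about 2 to 4 N. If the button is let up on the way, it jams or drops into the next locking notch (every 15 mm).
- lock_button (a joint): How far the lock button is pressed, in m: 0 = up (locked, at the start and again at the end stop), 0.009 = fully down. Sprung: about 2.5 N to start moving, about 8 N fully down; it frees the carriage at 0.004 and counts as held down only beyond 0.005: press it to 0.007 or more.
- button_top (a point): Centre of the top face of the lock button, a black ribbed rectangular plate 36 mm along the slide and 44 mm across it, set in the rear deck of the carriage. When up, its top is 46 mm above the bench and 9 mm above the deck; pressed, it sinks straight down to the deck. The point moves with the button and the carriage. The push wall's rear face is 22 mm ahead of this point along the base's x axis.
- wall_top (a point): Middle of the rear top edge of the carriage's push wall (aluminium, 80 mm wide across the slide, 7 mm thick, top 65 mm above the bench). A fingertip on the button can push forward against this wall's rear face, the side toward the button.
- contact_head (a point): Middle of the rear top edge of the black contact head at the end of the slide, 55 mm above the bench; it does not move.
- nest (a point): Centre of the nest floor on the carriage, 31 mm above the bench, just ahead of the push wall; moves with the carriage.
- pack: Battery pack of four cells side by side, 75 x 66 x 19 mm, loose, lying flat in the nest of the carriage; 0.19 kg. Origin: centre of its underside, which lies on the nest floor.
- collar: Bystander: turned metal ring part, 48 mm across, 30 mm high, standing on the bench beside the shuttle. Origin: centre of its underside.
- anvil: Bystander: welding anvil, a copper block 40 x 52 mm with a steel block and a steel peg on top, 72 mm high, standing on the bench beside the shuttle. Origin: centre of its underside.
- tester: Bystander: slim orange tester with a red cap, 30 mm across, 113 mm high, standing on end on the bench beside the shuttle. Origin: centre of its underside.
- lamp_ring (a point): Centre of the magnifier lamp's ring, a cream ring 0.15 m across that hangs over the bench to the right of the shuttle, fixed, between 0.27 and 0.35 m above the bench. Keep the arm and gripper clear of it, also when crossing from the right.
Things that resemble listed ones, but are neither listed nor needed, are in the scene too. Leave any yellow look-alike of the pack alone.

How it is judged:
By the outcome, as a careful person would: the job done as asked, in the order asked, and still so for the second after the job is handed in, with the robot touching nothing.
It also fails if it takes over 42 s, if anything falls off the work surface, if the arm or the gripper's body presses on something with over 40 N, if the wrist force passes 120 N, or if a joint passes its speed limit or range.

## Working session

There is one attempt and no reset: what is moved stays moved. The work goes in short steps, Python scripts to look and compute and a shell command to move; the robot and the scene stay as the last step left them, time stands still between calls to the robot, and variables do not carry over. Pictures are saved under pics/ and viewed, at most 10 in all, crops included, and the job is handed in when it is done.

```bash
mkdir -p pics; cat > h.py <<'E'
import numpy as np, cv2
from bench import ctrl
def ray(c,u,v):
    K=np.array([[c['fx'],0,c['cx']],[0,c['fy'],c['cy']],[0,0,1]],float)
    p=cv2.undistortPoints(np.array([[[u,v]]],float),K,np.array([c['k1'],0,0,0,0.]))[0,0]
    V=np.array(c['view']);R=V[:3,:3];t=V[:3,3]
    return -R.T@t, R.T@np.array([p[0],p[1],1.])
def onz(c,u,v,z):
    o,d=ray(c,u,v);return o+d*(z-o[2])/d[2]
def dep(c,D,u,v):
    o,d=ray(c,u,v);return o+d*D[int(round(v)),int(round(u))]
def proj(c,P):
    V=np.array(c['view']);q=V[:3,:3]@np.array(P)+V[:3,3];x,y=q[:2]/q[2];s=1+c['k1']*(x*x+y*y)
    return c['fx']*x*s+c['cx'],c['fy']*y*s+c['cy']
E
python3 - <<'E'
from h import *
s=ctrl.state();print(s)
for n in("scene","top"):
    p,d=ctrl.camera(n);cv2.imwrite(f'pics/{n}0.png',p);np.save(f'pics/{n}0.npy',d);c=ctrl.get_calibration(n);print(n,c)
    print(ray(c,256,192))
E
```

```text
{'t': 0.0, 'qpos': array([ 1.12069215e+00,  1.81547545e-01,  1.60801771e+00, -3.52271321e-05,
        1.35379323e+00, -2.06294430e-01]), 'qd': array([-0.00114997, -0.00055067,  0.00011272, -0.00108775,  0.00059235,
        0.00043047]), 'joint_efforts': array([-1.69605726e-03, -4.44875085e+01, -3.51335835e+01, -2.90816679e-04,
        9.10720060e-03, -1.52986172e-05]), 'tcp_pos': array([0.13867637, 0.55776172, 0.40377554]), 'ee_rot': array([ 1.21599336e-01,  9.92578874e-01, -8.41330437e-04, -2.68318128e-04]), 'wrist_force': array([ 0.11692798, -0.54716073,  0.12929488]), 'wrist_torque': array([-0.00641001, -0.00863946, -0.01947555]), 'grip_force': 0.0, 'gripper_width': 0.08537500121830353}
scene {'fx': 433.91760601389893, 'fy': 433.91760601389893, 'cx': 264.02300540707216, 'cy': 185.96756939260558, 'k1': -0.03304587451879498, 'view': array([[ 0.86293741, -0.50471131,  0.02460746, -0.3890285 ],
       [-0.18855934, -0.36680769, -0.9109871 ,  0.35839312],
       [ 0.4688117 ,  0.78148488, -0.41170011,  0.83526946],
       [ 0.        ,  0.        ,  0.        ,  1.        ]])}
(array([ 0.01170152, -0.71763618,  0.67994504]), array([ 0.45023452,  0.78571746, -0.4248201 ]))
top {'fx': 446.64932701764764, 'fy': 446.64932701764764, 'cx': 256.52487079236715, 'cy': 200.02110609909676, 'k1': 0.04470094749151379, 'view': array([[-0.01267555, -0.99990895,  0.00462738,  0.203015  ],
       [-0.9820968 ,  0.01157963, -0.18802072,  0.58414251],
       [ 0.18795002, -0.0069278 , -0.98215416,  1.29799666],
       [ 0.        ,  0.        ,  0.        ,  1.        ]])}
(array([0.33229932, 0.20522463, 1.38372429]), array([ 0.20560154, -0.00596074, -0.9787831 ]))
```

View pics/scene0.png

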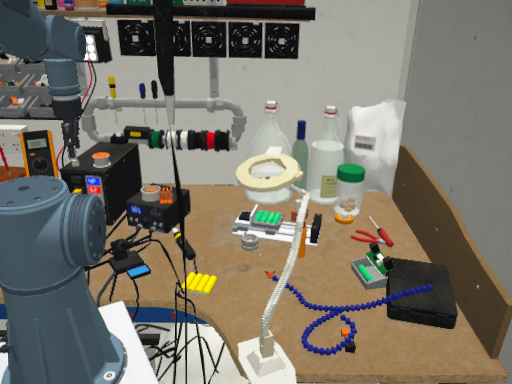

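View pics/top0.png

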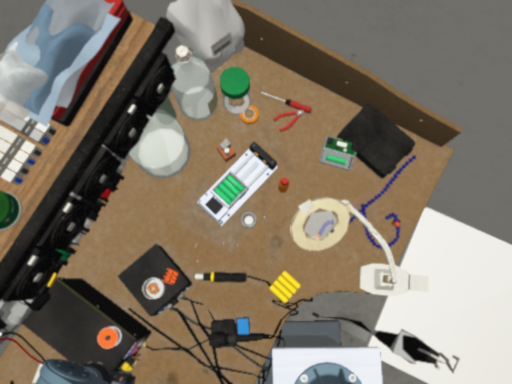

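The scene view shows the shuttle at about (275,225). In the top view it runs from its rear at (212,207) to the black contact head at (263,155), with the green pack at (230,190). Around it in the top view are the collar (248,220), the anvil (226,148), the tester (284,184) and the lamp ring (320,223). The yellow look-alike at (285,287) is to be left alone, as is the small green-celled box at (338,152). Next I'll confirm with an enlarged crop.

```bash
python3 - <<'E'
from h import *
p=cv2.imread('pics/top0.png');cv2.imwrite('pics/topcrop.png',cv2.resize(p[135:235,185:305],None,fx=6,fy=6,interpolation=cv2.INTER_CUBIC))
E
```

```text
(no output)
```

View pics/topcrop.png

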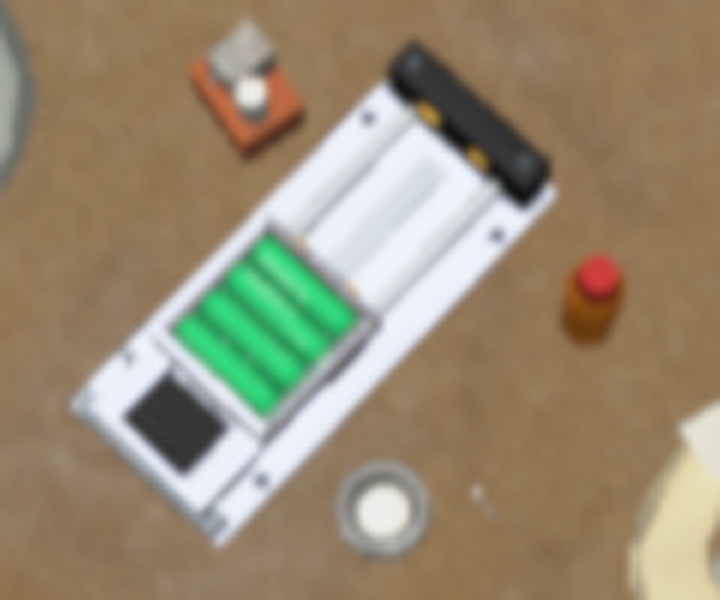

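The crop confirms the parts. The black ribbed button is at (177,423), the push wall lies just ahead of it, and the contact head is at (470,120). The collar (383,510), tester (592,300) and anvil (248,90) stand clear.

```bash
python3 - <<'E'
from h import *
p=cv2.imread('pics/top0.png');c=ctrl.get_calibration('top');D=np.load('pics/top0.npy')
g=p.max(2);m=np.zeros_like(g);m[193:217,202:226]=(g[193:217,202:226]<110)
n,l,s,ce=cv2.connectedComponentsWithStats(m);i=1+s[1:,4].argmax();u,v=ce[i];print('btn',u,v,s[i],onz(c,u,v,.046),dep(c,D,u,v))
f=lambda x,y:(185+(x+.5)/6-.5,135+(y+.5)/6-.5)
for a,b in(((75,400),(388,85)),((218,545),(555,190))):
    A=onz(c,*f(*a),.01);B=onz(c,*f(*b),.01);d=B-A;print('edge',A,B,np.linalg.norm(d),np.degrees(np.arctan2(d[1],d[0])))
hsv=cv2.cvtColor(p,cv2.COLOR_BGR2HSV);k=((hsv[...,0]>50)&(hsv[...,0]<85)&(hsv[...,1]>120)).astype('uint8');k[:,:205]=0;k[:165]=0;k[210:]=0;k[:,256:]=0
r=cv2.minAreaRect(np.argwhere(k)[:,::-1].astype('float32'));P=[onz(c,*q,.045) for q in cv2.boxPoints(r)]
print('pack',onz(c,*r[0],.045));print(np.array(P))
for q in((383,510),(592,280),(248,100)):print(dep(c,D,*f(*q)))
print('lamp',dep(c,D,295,222),dep(c,D,345,222))
# scene view: project btn
cs=ctrl.get_calibration('scene');print(proj(cs,onz(c,u,v,.046)))
st=ctrl.state();print(st['tcp_pos'])
E
```

```text
btn 213.93478260869566 205.08695652173913 [206 198  16  15 138] [0.57413993 0.32546328 0.046     ] [0.5747737  0.32577837 0.04249439]
edge [0.5934623 0.3813538 0.01     ] [0.76247197 0.21669331 0.01      ] 0.23596047676751133 -44.253227940400784
edge [0.51645312 0.30676187 0.01      ] [0.70364485 0.12883825 0.01      ] 0.25825870209006707 -43.545912802454794
pack [0.62526236 0.27984696 0.045     ]
[[0.62057599 0.32620201 0.045     ]
 [0.6733663  0.27957982 0.045     ]
 [0.62995481 0.23338505 0.045     ]
 [0.57777438 0.28010194 0.045     ]]
[0.53297639 0.22143855 0.01454364]
[0.63009717 0.11758962 0.11412149]
[0.73582991 0.28740974 0.07220796]
lamp [0.48035339 0.10643007 0.32475948] [ 0.48070059 -0.0154863   0.31243194]
(np.float64(245.65924839623005), np.float64(214.7351092792564))
[0.13870183 0.55779881 0.40390312]
```

```bash
cat >> h.py <<'E'
from scipy.spatial.transform import Rotation as Ro
d0=np.array([.722,-.692,0]);d0/=np.linalg.norm(d0)
def goto(P,x_dir=None):
    s=ctrl.state();R=Ro.from_quat(s['ee_rot'])
    sh=R.inv().apply(np.array(P)-s['tcp_pos'])/.4
    x=-d0;z=np.array([0,0,-1.]);T=Ro.from_matrix(np.c_[x,np.cross(z,x),z])
    print('shift',sh.round(4),'turn',((R.inv()*T).as_rotvec()/np.pi).round(4),'F',s['wrist_force'].round(2),'tcp',s['tcp_pos'].round(4),'t',s['t'])
E
python3 - <<'E'
from h import *
b=np.array([.5741,.3255,0])
goto(b+.005*d0+[0,0,.275])
c=ctrl.get_calibration('top');D=np.load('pics/top0.npy')
H={}
for u in range(60,260,3):
  for v in range(150,384,3):
    if D[v,u]>0:
      q=dep(c,D,u,v);k=tuple((q[:2]//.06).astype(int))
      H[k]=max(H.get(k,0),q[2])
print({(round(a*.06,2),round(e*.06,2)):round(float(h),2) for (a,e),h in sorted(H.items()) if h>.08})
E
```

```text
shift [-1.2074 -0.3065  0.3224] turn [-0.0005  0.      0.1656] F [ 0.05  0.43 -0.98] tcp [0.1387 0.5578 0.4039] t 0.1
{(np.float64(0.06), np.float64(0.54)): 0.1, (np.float64(0.12), np.float64(0.24)): 0.08, (np.float64(0.12), np.float64(0.48)): 0.57, (np.float64(0.12), np.float64(0.54)): 0.43, (np.float64(0.12), np.float64(0.6)): 0.29, (np.float64(0.12), np.float64(0.66)): 0.19, (np.float64(0.18), np.float64(0.18)): 0.13, (np.float64(0.18), np.float64(0.24)): 0.1, (np.float64(0.18), np.float64(0.48)): 0.6, (np.float64(0.18), np.float64(0.54)): 0.55, (np.float64(0.18), np.float64(0.6)): 0.19, (np.float64(0.18), np.float64(0.66)): 0.19, (np.float64(0.24), np.float64(0.42)): 0.09, (np.float64(0.24), np.float64(0.48)): 0.09, (np.float64(0.24), np.float64(0.54)): 0.19, (np.float64(0.24), np.float64(0.6)): 0.19, (np.float64(0.24), np.float64(0.66)): 0.19, (np.float64(0.3), np.float64(0.36)): 0.09, (np.float64(0.3), np.float64(0.42)): 0.13, (np.float64(0.3), np.float64(0.48)): 0.12, (np.float64(0.3), np.float64(0.54)): 0.09, (np.float64(0.3), np.float64(0.6)): 0.19, (np.float64(0.3), np.floa
[... 496 characters left out ...]
4, (np.float64(0.48), np.float64(0.54)): 0.59, (np.float64(0.48), np.float64(0.6)): 0.22, (np.float64(0.48), np.float64(0.66)): 0.16, (np.float64(0.54), np.float64(0.42)): 0.6, (np.float64(0.54), np.float64(0.48)): 0.64, (np.float64(0.54), np.float64(0.54)): 0.62, (np.float64(0.54), np.float64(0.6)): 0.34, (np.float64(0.54), np.float64(0.66)): 0.15, (np.float64(0.6), np.float64(0.42)): 0.52, (np.float64(0.6), np.float64(0.48)): 0.51, (np.float64(0.6), np.float64(0.54)): 0.22, (np.float64(0.66), np.float64(0.36)): 0.13, (np.float64(0.66), np.float64(0.42)): 0.21, (np.float64(0.66), np.float64(0.48)): 0.22, (np.float64(0.66), np.float64(0.54)): 0.27, (np.float64(0.72), np.float64(0.36)): 0.14}
```

```bash
python3 -m handwheel '[{"dx":-0.668,"dy":-0.395,"wz":0.1656,"claw":0},{"dx":-0.668,"dy":-0.395,"wz":0.1656,"claw":0},{"dx":-0.668,"dy":-0.395,"wz":0.1656,"claw":0},{"dx":-0.668,"dy":-0.395,"wz":0.1656,"claw":0},{"dx":-0.668,"dy":-0.395,"wz":0.1656,"claw":0},{"dx":-0.668,"dy":-0.395,"wz":0.1656,"claw":0},{"dx":-0.668,"dy":-0.395,"wz":0.1656,"claw":0},{"dx":-0.668,"dy":-0.395,"wz":0.1656,"claw":0},{"dx":-0.668,"dy":-0.395,"wz":0.1656,"claw":0},{"dx":-0.668,"dy":-0.395,"wz":0.1656,"claw":0}]' 20
python3 - <<'E'
from h import *
goto(np.array([.5741,.3255,.29])+.005*d0)
E
```

```text
shift [-1.2074 -0.3066  0.2849] turn [-0.0005  0.      0.1656] F [ 0.05  0.43 -0.98] tcp [0.1387 0.5578 0.4039] t 0.1validation failed for argument at $[0]...
```

```bash
python3 -m handwheel '[{"dx":-0.668,"dy":-0.395,"dz":0,"wx":0,"wy":0,"wz":0.1656,"claw":0},{"dx":-0.668,"dy":-0.395,"dz":0,"wx":0,"wy":0,"wz":0.1656,"claw":0},{"dx":-0.668,"dy":-0.395,"dz":0,"wx":0,"wy":0,"wz":0.1656,"claw":0},{"dx":-0.668,"dy":-0.395,"dz":0,"wx":0,"wy":0,"wz":0.1656,"claw":0},{"dx":-0.668,"dy":-0.395,"dz":0,"wx":0,"wy":0,"wz":0.1656,"claw":0},{"dx":-0.668,"dy":-0.395,"dz":0,"wx":0,"wy":0,"wz":0.1656,"claw":0},{"dx":-0.668,"dy":-0.395,"dz":0,"wx":0,"wy":0,"wz":0.1656,"claw":0},{"dx":-0.668,"dy":-0.395,"dz":0,"wx":0,"wy":0,"wz":0.1656,"claw":0},{"dx":-0.668,"dy":-0.395,"dz":0,"wx":0,"wy":0,"wz":0.1656,"claw":0}]' 20
python3 - <<'E'
from h import *
goto(np.array([.5741,.3255,.29])+.005*d0)
E
```

```text
t: 0.85
tcp_pos: [0.3625, 0.3375, 0.4044]
ee_rot: [0.375, 0.927, -0.0, 0.0]
wrist_force: [0.4, -0.8, 1.0]
gripper_width: -0.0
grip_force: 0.0
shift [-0.4131  0.3465  0.2865] turn [-0.0001  0.0004 -0.0016] F [ 0.45 -0.79  0.97] tcp [0.3625 0.3375 0.4044] t 0.85
```

```bash
python3 -m handwheel '[{"dx":-0.413,"dy":0.346,"dz":0.2,"wx":0,"wy":0,"wz":-0.0016,"claw":0},{"dx":-0.413,"dy":0.346,"dz":0.2,"wx":0,"wy":0,"wz":-0.0016,"claw":0},{"dx":-0.413,"dy":0.346,"dz":0.2,"wx":0,"wy":0,"wz":-0.0016,"claw":0},{"dx":-0.413,"dy":0.346,"dz":0.2,"wx":0,"wy":0,"wz":-0.0016,"claw":0},{"dx":-0.413,"dy":0.346,"dz":0.2,"wx":0,"wy":0,"wz":-0.0016,"claw":0},{"dx":-0.413,"dy":0.346,"dz":0.286,"wx":0,"wy":0,"wz":-0.0016,"claw":0},{"dx":-0.413,"dy":0.346,"dz":0.286,"wx":0,"wy":0,"wz":-0.0016,"claw":0},{"dx":-0.413,"dy":0.346,"dz":0.286,"wx":0,"wy":0,"wz":-0.0016,"claw":0}]'
python3 - <<'E'
from h import *
goto(np.array([.5741,.3255,.29])+.005*d0)
c=ctrl.get_calibration('wrist');p,D=ctrl.camera('wrist');cv2.imwrite('pics/w1.png',p);np.save('pics/w1.npy',D);np.save('pics/w1c.npy',c,allow_pickle=True)
print(proj(c,[.5741,.3255,.046]),proj(c,[.5783,.3215,.117]))
E
```

```text
t: 1.52
tcp_pos: [0.574, 0.3255, 0.2853]
ee_rot: [0.371, 0.929, -0.003, -0.003]
wrist_force: [0.3, 0.4, -0.5]
gripper_width: -0.0
grip_force: 0.0
shift [-0.0127  0.     -0.0117] turn [-0.0025 -0.0014  0.0014] F [ 0.29  0.39 -0.48] tcp [0.574  0.3255 0.2853] t 1.5167
(np.float64(255.70775205145742), np.float64(210.11365612512353)) (np.float64(255.15062483042936), np.float64(271.22775701809974))
```

View pics/w1.png

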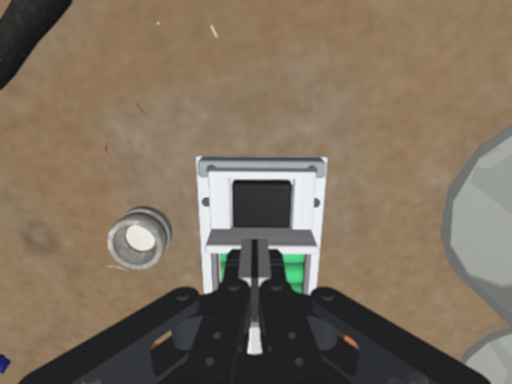

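The wrist view shows the button spanning about (233..292, 180..229), with the push wall at v≈229–248. The slide axis is vertical in the picture, and rear is up.

```bash
python3 - <<'E'
from h import *
p=cv2.imread('pics/w1.png');c=np.load('pics/w1c.npy',allow_pickle=True).item();D=np.load('pics/w1.npy')
n=np.array([-d0[1],d0[0],0])
g=p.max(2);m=np.zeros_like(g);m[172:229,226:300]=g[172:229,226:300]<75
k,l,s,ce=cv2.connectedComponentsWithStats(m);i=1+s[1:,4].argmax();x,y,w,h,a=s[i];print(s[i])
for v in(y-.5,):
  A=onz(c,x-.5,v,.046);B=onz(c,x+w-.5,v,.046);print('rear corners',A,B,np.linalg.norm(B-A))
  M=(A+B)/2;print('centre from rear edge',M+.018*d0)
A=onz(c,x-.5,200,.046);B=onz(c,x+w-.5,200,.046);print('w',np.linalg.norm(B-A))
e=B-A;print('angle normal',np.degrees(np.arctan2(*(e[:2]@np.array([[0,1],[1,0]]))[[0,1]])))
W1=onz(c,206,247,.065);W2=onz(c,317,247,.065);W=(W1+W2)/2;print('wall rear/front edge?',W1,W2,np.linalg.norm(W2-W1),dep(c,D,225,240),dep(c,D,225,233))
B0=np.array([.5741,.3255,.046])
for q in(W1,W2,M):print('along,across rel est',(q-B0)@d0,(q-B0)@n)
P1=onz(c,199,160,.026);P2=onz(c,325,160,.026);e=P2-P1;print('rear block dir',np.degrees(np.arctan2(e[1],e[0]))-90,np.linalg.norm(e),((P1+P2)/2-B0)@n)
for v in range(225,252,2):
  q=dep(c,D,225,v);print(v,((q-B0)@d0).round(4),q[2].round(4))
E
```

```text
[ 233  180   58   48 2667]
rear corners [0.5459307  0.32956089 0.046     ] [0.57409644 0.35936589 0.046     ] 0.04100788679219508
centre from rear edge [0.57300861 0.33200831 0.046     ]
w 0.04192946617641623
angle normal 46.64422589809413
wall rear/front edge? [0.56497513 0.28660005 0.065     ] [0.61788505 0.34275566 0.065     ] 0.0771551221761383 [0.57310036 0.29585695 0.05523423] [0.57216947 0.29526688 0.0442963 ]
along,across rel est 0.020329107300774245 -0.03439763277987343
along,across rel est 0.019670432177825742 0.04275467778239837
along,across rel est -0.023291346742762856 0.00394346446077202
rear block dir -43.4012753781925 0.09587571421928237 0.004459868426995596
225 0.0169 0.0354
227 0.0183 0.0362
229 0.0195 0.0373
231 0.0189 0.0421
233 0.0195 0.0443
235 0.0188 0.0492
237 0.0197 0.0506
239 0.0195 0.0542
241 0.0191 0.0582
243 0.0194 0.0605
245 0.0196 0.0632
247 0.0209 0.0637
249 0.0222 0.0642
251 0.0231 0.0653
```

```bash
python3 - <<'E'
from h import *
goto([.5793,.3261,.223])
E
```

```text
shift [-0.0103  0.0097  0.1631] turn [-0.0013 -0.0008  0.0017] F [0.03 1.04 0.82] tcp [0.5739 0.3262 0.2883] t 1.5667
```

```bash
python3 -m handwheel '[{"dx":-0.01,"dy":0.01,"dz":0.08,"wx":0,"wy":0,"wz":0.001,"claw":0},{"dx":-0.01,"dy":0.01,"dz":0.163,"wx":0,"wy":0,"wz":0.001,"claw":0},{"dx":-0.01,"dy":0.01,"dz":0.163,"wx":0,"wy":0,"wz":0.001,"claw":0},{"dx":-0.01,"dy":0.01,"dz":0.163,"wx":0,"wy":0,"wz":0.001,"claw":0},{"dx":-0.01,"dy":0.01,"dz":0.163,"wx":0,"wy":0,"wz":0.001,"claw":0}]'
python3 - <<'E'
from h import *
goto([.5793,.3261,.209])
E
```

```text
t: 1.98
tcp_pos: [0.5807, 0.327, 0.2283]
ee_rot: [0.371, 0.928, 0.001, 0.001]
wrist_force: [0.2, 0.3, 0.1]
gripper_width: 0.0003
grip_force: 0.0
shift [ 0.0012 -0.0042  0.0481] turn [0.001  0.0005 0.001 ] F [0.24 0.27 0.13] tcp [0.5807 0.327  0.2283] t 1.9833
```

```bash
python3 -m handwheel '[{"dx":0.003,"dy":-0.003,"dz":0.015,"wx":0,"wy":0,"wz":0,"claw":0},{"dx":0.003,"dy":-0.003,"dz":0.03,"wx":0,"wy":0,"wz":0,"claw":0},{"dx":0.003,"dy":-0.003,"dz":0.03,"wx":0,"wy":0,"wz":0,"claw":0},{"dx":0.003,"dy":-0.003,"dz":0.03,"wx":0,"wy":0,"wz":0,"claw":0}]'
python3 - <<'E'
from h import *
goto([.5793,.3261,.210])
E
```

```text
t: 2.32
tcp_pos: [0.5797, 0.3264, 0.2148]
ee_rot: [0.372, 0.928, 0.001, 0.001]
wrist_force: [1.1, 2.6, 4.9]
gripper_width: -0.0003
grip_force: 2.4
shift [ 0.0001 -0.0013  0.012 ] turn [0.001  0.0003 0.0006] F [1.09 2.55 4.9 ] tcp [0.5797 0.3264 0.2148] t 2.3167
```

```bash
python3 -m handwheel '[{"dx":0,"dy":0,"dz":0.007,"wx":0,"wy":0,"wz":0,"claw":0},{"dx":0,"dy":0,"dz":0.014,"wx":0,"wy":0,"wz":0,"claw":0},{"dx":0,"dy":0,"dz":0.014,"wx":0,"wy":0,"wz":0,"claw":0},{"dx":0,"dy":0,"dz":0.014,"wx":0,"wy":0,"wz":0,"claw":0}]'
python3 - <<'E'
from h import *
goto([.5793,.3261,.210])
E
```

```text
t: 2.65
tcp_pos: [0.5799, 0.3263, 0.2104]
ee_rot: [0.372, 0.928, 0.001, 0.001]
wrist_force: [-0.9, -0.6, 11.8]
gripper_width: -0.0
grip_force: 6.4
shift [ 0.0008 -0.0015  0.0009] turn [0.001  0.0005 0.0007] F [-0.86 -0.59 11.83] tcp [0.5799 0.3263 0.2104] t 2.65
```

```bash
python3 -m handwheel '[{"dx":0,"dy":0,"dz":0.0025,"wx":0,"wy":0,"wz":0,"claw":0},{"dx":-0.008,"dy":0,"dz":0.0025,"wx":0,"wy":0,"wz":0,"claw":0},{"dx":-0.016,"dy":0,"dz":0.0025,"wx":0,"wy":0,"wz":0,"claw":0},{"dx":-0.024,"dy":0,"dz":0.0025,"wx":0,"wy":0,"wz":0,"claw":0},{"dx":-0.032,"dy":0,"dz":0.0025,"wx":0,"wy":0,"wz":0,"claw":0},{"dx":-0.04,"dy":0,"dz":0.0025,"wx":0,"wy":0,"wz":0,"claw":0},{"dx":-0.04,"dy":0,"dz":0.0025,"wx":0,"wy":0,"wz":0,"claw":0}]'
python3 - <<'E'
from h import *
goto([.5793,.3261,.210])
F=ctrl.state()['wrist_force'];print('along',F@d0)
c=ctrl.get_calibration('wrist');p,D=ctrl.camera('wrist');cv2.imwrite('pics/w2.png',p)
E
```

```text
t: 3.23
tcp_pos: [0.5921, 0.3148, 0.2103]
ee_rot: [0.372, 0.928, 0.001, 0.002]
wrist_force: [-2.8, -1.9, 17.4]
gripper_width: 0.0001
grip_force: 8.8
shift [ 0.0427 -0.0016  0.0006] turn [0.001  0.0008 0.0006] F [-2.84 -1.88 17.4 ] tcp [0.5921 0.3148 0.2103] t 3.2333
along -0.7505387255413805
```

View pics/w2.png

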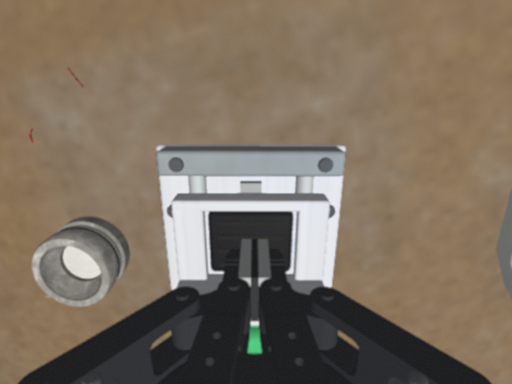

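The carriage has left the rear block: a gap shows at v≈175–195. The button is down flush and the fingertips are at the wall. I'll keep pushing.

```bash
python3 -m handwheel '[{"dx":-0.01,"dy":0,"dz":0,"wx":0,"wy":0,"wz":0,"claw":0},{"dx":-0.02,"dy":0,"dz":0,"wx":0,"wy":0,"wz":0,"claw":0},{"dx":-0.03,"dy":0,"dz":0,"wx":0,"wy":0,"wz":0,"claw":0},{"dx":-0.04,"dy":0,"dz":0,"wx":0,"wy":0,"wz":0,"claw":0},{"dx":-0.05,"dy":0,"dz":0,"wx":0,"wy":0,"wz":0,"claw":0},{"dx":-0.06,"dy":0,"dz":0,"wx":0,"wy":0,"wz":0,"claw":0},{"dx":-0.07,"dy":0,"dz":0,"wx":0,"wy":0,"wz":0,"claw":0},{"dx":-0.08,"dy":0,"dz":0,"wx":0,"wy":0,"wz":0,"claw":0},{"dx":-0.09,"dy":0,"dz":0,"wx":0,"wy":0,"wz":0,"claw":0},{"dx":-0.1,"dy":0,"dz":0,"wx":0,"wy":0,"wz":0,"claw":0}]'
python3 - <<'E'
from h import *
s=ctrl.state();n=np.array([-d0[1],d0[0],0]);r=s['tcp_pos']-[.5750,.3303,0]
print('along',r@d0,'across',r@n,'F',s['wrist_force']@d0,s['wrist_force']@n)
E
```

```text
t: 4.12
tcp_pos: [0.6206, 0.2875, 0.2103]
ee_rot: [0.372, 0.928, 0.001, 0.001]
wrist_force: [-4.1, -1.1, 16.9]
gripper_width: -0.0001
grip_force: 8.9
along 0.0625705849466738 across 0.0006328039755577296 F -2.1845204271029734 -3.6013084540308546
```

```bash
python3 -m handwheel '[{"dx":-0.01,"dy":0,"dz":0,"wx":0,"wy":0,"wz":0,"claw":0},{"dx":-0.02,"dy":0,"dz":0,"wx":0,"wy":0,"wz":0,"claw":0},{"dx":-0.03,"dy":0,"dz":0,"wx":0,"wy":0,"wz":0,"claw":0},{"dx":-0.04,"dy":0,"dz":0,"wx":0,"wy":0,"wz":0,"claw":0},{"dx":-0.05,"dy":0,"dz":0,"wx":0,"wy":0,"wz":0,"claw":0},{"dx":-0.06,"dy":0,"dz":0,"wx":0,"wy":0,"wz":0,"claw":0},{"dx":-0.07,"dy":0,"dz":0,"wx":0,"wy":0,"wz":0,"claw":0},{"dx":-0.08,"dy":0,"dz":0,"wx":0,"wy":0,"wz":0,"claw":0},{"dx":-0.08,"dy":0,"dz":0,"wx":0,"wy":0,"wz":0,"claw":0}]'
python3 - <<'E'
from h import *
s=ctrl.state();n=np.array([-d0[1],d0[0],0]);r=s['tcp_pos']-[.5750,.3303,0]
print('along',r@d0,'across',r@n,'F',s['wrist_force']@d0,s['wrist_force']@n)
E
```

```text
t: 4.87
tcp_pos: [0.6443, 0.2647, 0.2103]
ee_rot: [0.372, 0.928, 0.001, 0.002]
wrist_force: [-3.0, -2.7, 16.3]
gripper_width: 0.0001
grip_force: 8.3
along 0.09540605933863062 across 0.0005556587273411601 F -0.301032712757596 -3.983572718655327
```

```bash
python3 -m handwheel '[{"dx":-0.005,"dy":0,"dz":0,"wx":0,"wy":0,"wz":0,"claw":0},{"dx":-0.01,"dy":0,"dz":0,"wx":0,"wy":0,"wz":0,"claw":0},{"dx":-0.015,"dy":0,"dz":0,"wx":0,"wy":0,"wz":0,"claw":0},{"dx":-0.018,"dy":0,"dz":0,"wx":0,"wy":0,"wz":0,"claw":0},{"dx":-0.018,"dy":0,"dz":0,"wx":0,"wy":0,"wz":0,"claw":0}]'
python3 - <<'E'
from h import *
s=ctrl.state();n=np.array([-d0[1],d0[0],0]);r=s['tcp_pos']-[.5750,.3303,0]
print('along',r@d0,'across',r@n,'F',s['wrist_force']@d0,s['wrist_force']@n)
E
```

```text
t: 5.28
tcp_pos: [0.6477, 0.2621, 0.2102]
ee_rot: [0.372, 0.928, 0.002, -0.0]
wrist_force: [-9.1, 5.2, 20.6]
gripper_width: -0.0004
grip_force: 10.1
along 0.09965163643249142 across 0.001042901842520795 F -10.188755990171646 -2.5612651633810515
```

```bash
python3 -m handwheel '[{"dx":-0.004,"dy":0,"dz":0,"wx":0,"wy":0,"wz":0,"claw":0},{"dx":-0.007,"dy":0,"dz":0,"wx":0,"wy":0,"wz":0,"claw":0},{"dx":-0.007,"dy":0,"dz":0,"wx":0,"wy":0,"wz":0,"claw":0}]'
python3 - <<'E'
from h import *
s=ctrl.state();n=np.array([-d0[1],d0[0],0]);r=s['tcp_pos']-[.5750,.3303,0]
print('along',r@d0,'across',r@n,'F',s['wrist_force']@d0,s['wrist_force']@n)
p,D=ctrl.camera('top');c=ctrl.get_calibration('top');cv2.imwrite('pics/top1.png',p)
p,D=ctrl.camera('scene');cv2.imwrite('pics/s1.png',cv2.resize(p[180:270,210:350],None,fx=5,fy=5,interpolation=cv2.INTER_CUBIC))
E
```

```text
t: 5.53
tcp_pos: [0.6493, 0.2608, 0.2103]
ee_rot: [0.372, 0.928, 0.002, -0.001]
wrist_force: [-13.5, 8.3, 20.4]
gripper_width: -0.0002
grip_force: 13.4
along 0.10170283800032168 across 0.0012284970096640146 F -15.501854161335022 -3.397526365944655
```

View pics/s1.png

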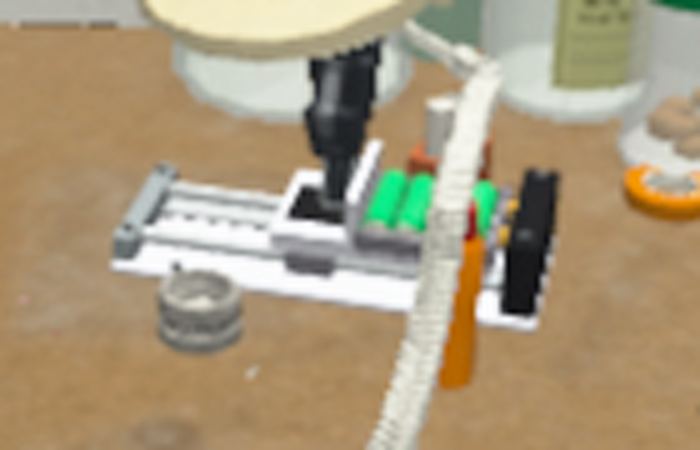

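The scene crop shows the carriage at the head end, with the pack (430,200) beside the black head (530,240) and the fingers on the button. One more nudge will confirm the stop.

```bash
python3 -m handwheel '[{"dx":-0.006,"dy":0,"dz":0,"wx":0,"wy":0,"wz":0,"claw":0},{"dx":-0.006,"dy":0,"dz":0,"wx":0,"wy":0,"wz":0,"claw":0},{"dx":-0.006,"dy":0,"dz":0,"wx":0,"wy":0,"wz":0,"claw":0},{"dx":-0.006,"dy":0,"dz":0,"wx":0,"wy":0,"wz":0,"claw":0}]'
python3 - <<'E'
from h import *
s=ctrl.state();n=np.array([-d0[1],d0[0],0]);r=s['tcp_pos']-[.5750,.3303,0]
print('along',r@d0,'across',r@n,'F',s['wrist_force']@d0,s['wrist_force']@n)
E
```

```text
t: 5.97
tcp_pos: [0.6498, 0.2606, 0.2102]
ee_rot: [0.371, 0.929, 0.002, -0.003]
wrist_force: [-18.1, 12.6, 24.4]
gripper_width: -0.0001
grip_force: 17.5
along 0.10224122649151483 across 0.0013849382925171932 F -21.779886139920343 -3.4639329306870827
```

```bash
python3 -m handwheel '[{"dx":0.005,"dy":0,"dz":0,"wx":0,"wy":0,"wz":0,"claw":0},{"dx":0.007,"dy":0,"dz":0,"wx":0,"wy":0,"wz":0,"claw":0},{"dx":0.007,"dy":0,"dz":-0.01,"wx":0,"wy":0,"wz":0,"claw":0},{"dx":0.007,"dy":0,"dz":-0.02,"wx":0,"wy":0,"wz":0,"claw":0},{"dx":0.007,"dy":0,"dz":-0.03,"wx":0,"wy":0,"wz":0,"claw":0},{"dx":0.007,"dy":0,"dz":-0.04,"wx":0,"wy":0,"wz":0,"claw":0},{"dx":0.02,"dy":0,"dz":-0.06,"wx":0,"wy":0,"wz":0,"claw":0},{"dx":0.03,"dy":0,"dz":-0.1,"wx":0,"wy":0,"wz":0,"claw":0},{"dx":0.03,"dy":0,"dz":-0.2,"wx":0,"wy":0,"wz":0,"claw":0},{"dx":0.03,"dy":0,"dz":-0.25,"wx":0,"wy":0,"wz":0,"claw":0}]'
python3 - <<'E'
from h import *
s=ctrl.state();print(s['wrist_force'],s['tcp_pos'])
c=ctrl.get_calibration('wrist');p,D=ctrl.camera('wrist');cv2.imwrite('pics/w3.png',p)
q,E=ctrl.camera('scene');cv2.imwrite('pics/s2.png',cv2.resize(q[180:270,210:350],None,fx=5,fy=5,interpolation=cv2.INTER_CUBIC))
B0=np.array([.5750,.3303,.046])+.09*d0;u,v=proj(c,B0);print('pred button px',u,v)
for w in range(int(v)-30,int(v)+50,4):
  r=dep(c,D,u-18,w);print(w,((r-B0)@d0).round(4),r[2].round(4))
E
```

```text
t: 6.8
tcp_pos: [0.6432, 0.2653, 0.3112]
ee_rot: [0.372, 0.928, 0.001, 0.002]
wrist_force: [1.9, -0.4, 1.9]
gripper_width: 0.0002
grip_force: 0.0
[ 1.91799399 -0.40497392  1.90063665] [0.64322676 0.26527517 0.3111543 ]
pred button px 252.06898291221196 191.15280466780595
161 -0.0225 0.0363
165 -0.0194 0.037
169 -0.0177 0.0436
173 -0.0147 0.0445
177 -0.0119 0.0464
181 -0.0082 0.0451
185 -0.0051 0.0458
189 -0.0014 0.0449
193 0.0019 0.0452
197 0.0053 0.0452
201 0.0089 0.0448
205 0.0122 0.0455
209 0.0164 0.0436
213 0.0215 0.04
217 0.0217 0.0481
221 0.0217 0.056
225 0.0225 0.0619
229 0.0249 0.064
233 0.0368 0.0471
237 0.0398 0.0484
```

View pics/w3.png

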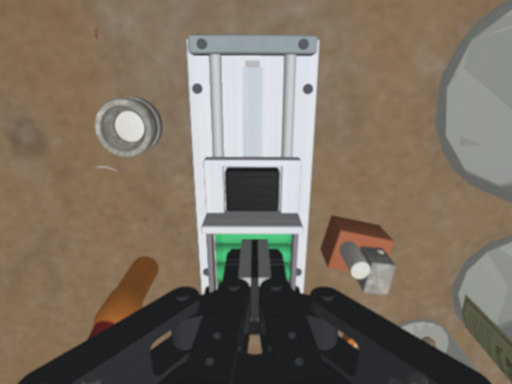

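View pics/s2.png

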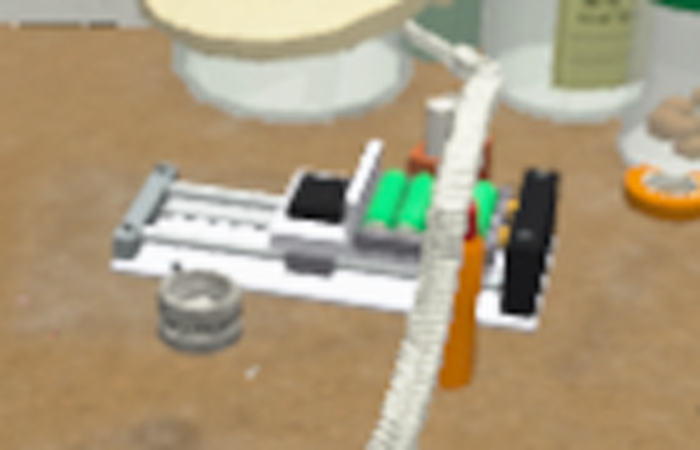

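The button is back up with its top at about 45–46 mm. The wall's rear face is 22 mm ahead of the predicted 0.09 m button point, so the carriage is at the end stop. The pack lies in the nest, and the collar, anvil and tester have not moved. The tool is clear, about 9 cm above the button, so I'm handing in.

```bash
python3 -c "
from bench import ctrl
print(ctrl.sign_off())"
```

```text
the job is handed in; nothing more can be done
None
```

The carriage is locked at the end stop with the button back up, the pack is in its nest, the gripper is clear, and the job was handed in at about 7 s; no verdict came back.

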